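Snap the retaining clip onto a sanding jig's pivot pin

TASK

Lock the plywood turntable on the sanding jig's pivot pin: pick up the fork tool (the upright one with the notched blade), push the split clip that lies on the steel plate sideways onto the pin's groove with it until it snaps in behind, and hold it pressed home for a moment with about 16 N to prove the seat, never over 22 N, which bends the clip. Then stand the tool back upright on the open bench, well clear of the turntable, and let go. Do not touch the clip with the gripper, and leave everything else where it lies.

Things in the scene. Friction and masses are not known exactly. Their poses are not given: they have to be found in the camera images.
- slot_mid (a point): Middle of the slot in the turntable's flat steel plate, on its surface, 62 mm above the bench. z up, x along the slot. The upright pivot pin stands in the slot, clamped fast, its axis on this x axis anywhere within 4.5 mm either way of this point (not measured: find it by feel). The clip goes on from the -x side, pushed along +x
- jig: The fixed jig: plywood turntable 150 mm across with a steel plate 136 mm across on a pine bearer 190 (x) x 130 x 20 mm; nothing turns. Axes as slot_mid, origin 62 mm lower. From the pin's axis: neck (groove) 9 mm high, 14 mm wide in y with flats along x, rounded (radius 7 mm) at -x, square at x = +8 mm; above it a head 23 mm across, 10 mm high. Press on it with under 35 N
- clip_eye (a point): The loose split clip, dark steel, 5 mm thick, flat on the plate on the pin's -x side, mouth towards the pin (its +x). Point on its underside that is on the pin's axis, x along the slot, when home. Along x: tang 6 mm wide from -22 to -15 mm; bridge 28.5 mm wide from -15 to -7 mm, its shoulders beside the tang facing -x; two springy jaws to +13 mm
- clip: The same clip, same point and axes. Going on, its lips spread over the neck against up to about 11 N, then slide along the flats more easily and close behind them only in the last 2 mm; then the bridge meets the neck and the push rises for good. Left on the flats it is not home. Prongs that rub on the plate under load take up part of the push: ride 1 to 2 mm above it
- lip_l (a point): Middle of the clip's left (+y) lip, the round inner bump (radius 2.5 mm) near the end of that jaw, 10 mm ahead of clip_eye. The lips' middles are 16 mm apart at rest, 19 mm on the flats, 16 to 17 mm when home
- lip_r (a point): The same on the right (-y) jaw
- fork_grip (a point): The fork tool, 0.16 kg, standing by itself. Point on the axis of its wooden handle, 34 mm above its underside: a good height to grip across y. x points to the fork end, z up. Handle 26 (x) x 22 (y) mm, from 4 to 66 mm above the underside
- fork: The same tool, same axes, origin on its underside. Its flat steel blade, 4 mm thick and 34 mm wide, lies on the bench from x = -20 to +45 mm; two prongs 10 mm wide run on to x = +60 mm with a 14 mm notch between, which takes the clip's tang while the prong ends bear on the clip's shoulders. Held, it may droop 1 or 2 mm at the prongs: feel for the plate
- scraper: upright hand scraper: same wooden handle and foot as the fork tool but its blade's front edge is straight, with no notch. A bystander; origin under the handle, on the bench. Not to be used or disturbed
- jar: screw jar, 60 mm wide, 85 mm tall, standing; bystander
- offcut: flat pine offcut 110 x 45 x 20 mm; bystander
- batten: green plastic-lumber offcut 160 x 50 x 30 mm; bystander
- screwdriver: screwdriver lying on the bench; bystander
- hammer: hammer lying on the bench, left; bystander
- washer: loose flat steel washer, 40 mm across, 4 mm thick; bystander
- spare: spare plywood disc, 150 mm across, 34 mm thick, lying flat at the left; bystander

How it is judged:
By the outcome, as a careful person would: the job done as asked, in the order asked, and still so for the second after the job is handed in, with the robot touching nothing.
It also fails if it takes over 72 s, if anything falls off the work surface, if the arm or the gripper's body presses on something with over 40 N, if the wrist force passes 120 N, or if a joint passes its speed limit or range.

ROBOT

A 7-joint arm with a two-finger parallel gripper is mounted at the origin on the work surface. World frame = base frame: x ahead of the robot, y to its left, z up, the work surface at z = 0. Lengths are in m, angles in rad, forces in N, time in s.
With the tool pointing down it reaches from about 0.425 to 0.95 m from the base axis. Payload 4.7 kg.
Tool frame: the origin (TCP) lies midway between the tips of the shut fingers; the grasp point (between the pads) lies 19 mm behind it (bot.tcp_to_grasp is the distance from the TCP to the grasp point, in m); z points along the fingers, y is the line along which they close (so a half turn about z gives the same grasp; the last joint's range is limited). The gripper opens to 85 mm and grips with 20 to 120 N. Pads are 22 mm wide; open, the fingers measure 114 mm over their backs; the gripper's body (76 mm by 85 mm) begins 54 mm behind the grasp point. The pads swing forward as they close: fully open they stand 13 mm farther back than shut.
Start: joints at [1.314, 0.469, -0.049, 1.532, 0.024, 1.141, -0.082], TCP at [0.152, -0.658, 0.231] pointing down, gripper open.
Joint ranges: [-2.59, 2.59], [-0.33, 1.99], [-1.39, 1.29], [0.1, 2.45], [-1.04, 4.18], [0.21, 1.99], [-2.66, 2.66]. Speed limits (rad/s): [2.57, 2.57, 3.14, 3.14, 3.14, 3.14, 3.14].

INTERFACE

Orientations are given as a unit quaternion [w, x, y, z].
In Python, from plant import read_state, capture, bot gives the robot as it stands.
- The arm moves only by the tool servo_tool, never from a script. Its arguments are lists of equal length, an entry for each row: "jaw": the gripper command: -1 is fully open, 1 is shut, values between are in proportion; "linear": the shift along the world's x, y, z in m, a list of three; "angular": the turn, a rotation vector about the world's x, y, z in rad, a list of three. In form: {"jaw": [jaw, ...], "linear": [[tx, ty, tz], ...], "angular": [[rx, ry, rz], ...]}. A call has exactly 5 rows; each row shifts and turns the commanded pose from where the row before left it; what a row does not reach is not made up. A row lasts 1/10 s, in which the tool goes at most 50 mm and 8.59 degrees, less where a joint would pass 70% of its speed; a pose out of reach is approached as far as the arm can. A call with a gripper value outside its range is refused whole. The fingers move at their own pace and stop on an object; "squeeze" is the grip in N (left out, the last holds). Time passes only in rows, so rows that do not move let the fingers close, or fill a call up. It gives the time, the measured TCP pose, the force, the opening and the grip force at its end, in the units of the state.
- read_state(): the state, without advancing time (a new reading comes with each control period).
- capture(name): name is "scene" or "top"; returns a dict with "img" (400x640x3 uint8, red, green, blue), "range_z" (400x640 float32, m along the optical axis (not along the pixel's ray), 0 where there is no reading), "camera_matrix" (3x3 intrinsics, pixels), "distortion" ([k1, k2, p1, p2, k3] as OpenCV has them; the pictures are not rectified), "xyz" and "rotation" of the camera in the world. Camera axes: x right, y down, z forward; pixel columns grow to the right and rows downward; lengths in m; the calibration is good to about 2 mm. A picture is of the moment at which its call begins.
- bot.close_job(): hands the job in; it is judged then, once.
The state is a dict: "time": time; "joint_positions": joint angles; "joint_velocities": joint speeds; "effort": joint torques, N m; "eef_pos": TCP position; "ee_rot": TCP orientation; "contact_force": force on the tool from outside, world axes, zero at the start; "moment": the same for the moment, N m; "opening": finger opening in m; "grasp_force": force on a finger pad.
Only numpy, scipy, OpenCV 4.12 (cv2) and the standard library are available. Lean on these libraries where they do the work, as an engineer would, in place of code of your own. Each camera call takes 0.05 s, during which the arm holds its last target. There are 200 camera calls.

## Working session

There is one attempt and no reset: what is moved stays moved. The work goes in short steps, Python scripts to look and compute and a tool call to move; the robot and the scene stay as the last step left them, time stands still between calls to the robot, and variables do not carry over. Pictures are saved under pics/ and viewed, at most 10 in all, crops included, and the job is handed in when it is done.

Besides the shell and the picture viewer there is one more tool, called after "Emit:" as name(argument=value, ...), one argument or row to a line, values as JSON. servo_tool: Moves the arm, as the interface text tells. Its arguments: {"type":"object","properties":{"jaw":{"type":"array"},"linear":{"type":"array"},"angular":{"type":"array"},"squeeze":{"type":"number"}},"required":["jaw","linear","angular"]}

```bash
mkdir -p pics; ls
python3 - <<'E'
from plant import read_state, capture, bot
import cv2,numpy as np
s=read_state();print({k:np.round(v,3).tolist() for k,v in s.items()},bot.tcp_to_grasp)
for n in("scene","top"):
    c=capture(n);cv2.imwrite(f"pics/{n}0.png",c["img"][:,:,::-1]);np.savez(f"{n}0.npz",**c)
    print(n,c["xyz"],c["rotation"],c["camera_matrix"],c["distortion"])
E
```

```text
pics
{'time': 0.0, 'joint_positions': [1.314, 0.469, -0.049, 1.534, 0.024, 1.141, -0.082], 'joint_velocities': [-0.0, 0.0, -0.002, 0.001, 0.001, -0.001, -0.001], 'effort': [-0.0, -51.031, -0.047, -23.771, 0.011, 0.008, -0.0], 'eef_pos': [0.152, -0.657, 0.23], 'ee_rot': [-0.001, 0.994, 0.114, -0.0], 'contact_force': [0.163, -0.116, -0.476], 'moment': [-0.008, 0.002, 0.009], 'grasp_force': 0.0, 'opening': 0.085} 0.0187
scene [1.10638154 1.01641709 1.18179583] [-0.09200263  0.23358582  0.88830992 -0.38454995] [[492.61188723   0.         328.87528059]
 [  0.         492.61188723 203.22400371]
 [  0.           0.           1.        ]] [-0.01462237  0.          0.          0.          0.        ]
top [ 0.44763421 -0.03625132  1.21573311] [-0.03452092  0.7089789  -0.70356808  0.03389968] [[444.01125788   0.         332.22168152]
 [  0.         444.01125788 200.59578444]
 [  0.           0.           1.        ]] [-0.10135484  0.          0.          0.          0.        ]
```

View pics/scene0.png

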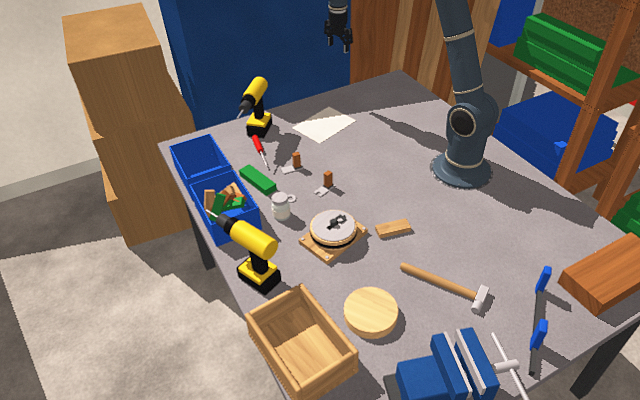

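View pics/top0.png

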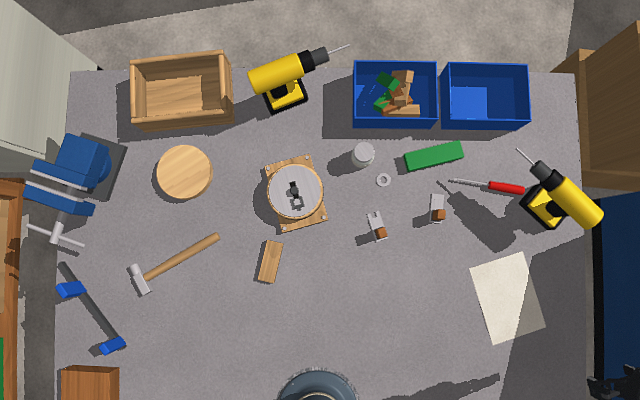

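Both views show the jig (top px 295,193), two upright tools (377,228 with a notched end, and 437,208), the clip at about (297,203), and bystanders. I'll take closer crops.

```bash
cat > h.py <<'E'
import numpy as np,cv2
from scipy.spatial.transform import Rotation as R
def cam(c):
    q=c["rotation"]; return R.from_quat([q[1],q[2],q[3],q[0]]).as_matrix(),np.array(c["xyz"])
def ray(c,p,z):
    "pixels -> world points on plane z"
    M,o=cam(c); u=cv2.undistortPoints(np.array(p,float).reshape(-1,1,2),c["camera_matrix"],c["distortion"]).reshape(-1,2)
    d=np.c_[u,np.ones(len(u))]@M.T
    return o+d*((z-o[2])/d[:,2])[:,None]
def proj(c,P):
    M,o=cam(c); return cv2.projectPoints((np.array(P,float).reshape(-1,3)-o)@M,np.zeros(3),np.zeros(3),c["camera_matrix"],c["distortion"])[0].reshape(-1,2)
E
python3 - <<'E'
import numpy as np,cv2
t=np.load("top0.npz")["img"][:,:,::-1];s=np.load("scene0.npz")["img"][:,:,::-1]
a=cv2.resize(t[145:245,255:335],None,fx=5,fy=5,interpolation=2)  #400x500
b=cv2.resize(t[185:250,355:455],None,fx=4,fy=4,interpolation=2) #400x260
d=cv2.resize(s[195:255,295:375],None,fx=5,fy=4,interpolation=2)#400x240
o=np.zeros((500,800,3),np.uint8);o[:,:400]=a;o[:260,400:]=b;o[260:500,400:]=d
cv2.imwrite("pics/c1.png",o)
E
```

```text
(no output)
```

View pics/c1.png

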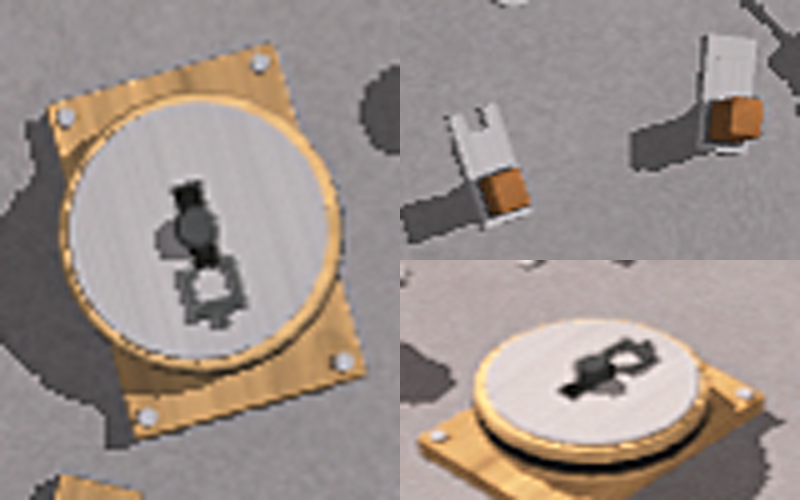

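The crop shows that the left tool has the notch at about top px (371,213), with its handle at (381,232). The clip lies below the pin, with its tang at (299,210) and mouth up towards the pin at (294,190). Now I'll measure these.

Run:
```python
import numpy as np,cv2
from h import *
c=dict(np.load("top0.npz"));im=c["img"]
hsv=cv2.cvtColor(im,cv2.COLOR_RGB2HSV);g=cv2.cvtColor(im,cv2.COLOR_RGB2GRAY)
def box(x0,y0,x1,y1):
    m=np.zeros(g.shape,np.uint8);m[y0:y1,x0:x1]=1;return m
# screws
p=[(255+u/5-.4,145+v/5-.4) for u,v in [(65,117),(261,62),(148,417),(343,362)]]
S=ray(c,p,.022);print("screws",S.round(4).tolist());
ax=(S[0]+S[1]-S[2]-S[3])[:2];ay=(S[0]+S[2]-S[1]-S[3])[:2]
print("mid",S.mean(0).round(4),"yaw",np.arctan2(ax[1],ax[0]),np.arctan2(-ay[0],ay[1]),np.hypot(*ax)/2,np.hypot(*ay)/2)
# plate
print("plate px",im[180,277],im[170,300],"blade",im[219,372],"bench",im[225,340], "clip",im[208,297])
m=((g>150)&(hsv[...,1]<35)).astype(np.uint8)*box(262,158,330,222)
cs=max(cv2.findContours(m,0,1)[0],key=cv2.contourArea);P=ray(c,cs,.062)[:,:2]
(A,r)=cv2.minEnclosingCircle(P.astype(np.float32));
x=np.linalg.lstsq(np.c_[2*P,np.ones(len(P))],(P**2).sum(1),rcond=None)[0];print("plate",A,r,x[:2],np.sqrt(x[2]+x[0]**2+x[1]**2))
# fork blade/scraper
for n,b in(("fork",(362,205,392,245)),("scraper",(425,190,450,226))):
    m=((g>135)&(hsv[...,1]<40)).astype(np.uint8)*box(*b)
    cs=max(cv2.findContours(m,0,1)[0],key=cv2.contourArea);P=ray(c,cs,.004)
    print(n,len(cs),cv2.minAreaRect(P[:,:2].astype(np.float32)))
    m=((hsv[...,1]>120)&(g>40)).astype(np.uint8)*box(*b)
    M=cv2.moments(m,True);q=(M["m10"]/M["m00"],M["m01"]/M["m00"]);print(n,"handle px",q,ray(c,[q],.06))
# dark on plate
for y in range(180,213): print(y,' '.join('%3d'%v for v in g[y,284:308]))
```

```text
screws [[0.6515, 0.1422, 0.022], [0.6826, 0.0356, 0.022], [0.4885, 0.0938, 0.022], [0.519, -0.0108, 0.022]]
mid [0.5854 0.0652 0.022 ] yaw 0.28244874528769653 0.2835388871450599 0.17007037264515518 0.11003123968843241
plate px [186 179 182] [180 175 179] blade [189 181 186] bench [151 145 147] clip [81 81 82]
plate (0.5855450630187988, 0.06539441645145416) 0.0676446184515953 [0.58542725 0.06540536] 0.0661177689036886
fork 208 ((0.5008491277694702, -0.15636411309242249), (0.10690880566835403, 0.07969781011343002), 0.1126340851187706)
fork handle px (380.7525773195876, 232.39175257731958) [[ 0.47771564 -0.16168885  0.06      ]]
scraper 183 ((0.548516035079956, -0.3235166072845459), (0.06703377515077591, 0.09763991087675095), 89.31675720214844)
scraper handle px (438.59504132231405, 214.30578512396696) [[ 0.52585941 -0.31405679  0.06      ]]
180 180 180 180 177 179 186 189 191 192 196 197 191 185 182 179 180 182 183 183 178 177 178 176 179
181 181 180 183 175 182 191 202 192 116 106  65 133 188 182 178 180 181 181 181 178 179 179 177 178
182 180 182 182 178 174 134  77  57  33  30  46 1
[... 2350 characters left out ...]

206 184 185 186 180 186 189 188 172 100 102 101  78  72  75  78  78  76  68  59  83 133 184 182 180
207 184 185 186 182 185 188 190 175  97  95  77  79  79  82  88  80  74 107 194 186 184 182 181 183
208 182 184 185 183 183 188 189 172  96  97  65  55  65  81  90  74 118 197 190 182 184 180 179 182
209 182 182 186 185 178 188 190 170  87  88 110 195 176 100  99  66  85 147 188 180 181 181 178 183
210 180 184 184 185 181 185 188 186 181 186 184 189 174  88  91  80 123 185 187 179 179 182 179 183
211 179 184 184 187 182 183 188 186 179 183 184 182 185 179 187 184 183 183 184 179 177 182 179 180
212 180 183 184 186 182 181 185 185 180 179 183 180 183 180 182 182 181 179 181 180 179 183 182 174
```

Run:
```python
import numpy as np,cv2
from h import *
c=dict(np.load("top0.npz"));im=c["img"]
hsv=cv2.cvtColor(im,cv2.COLOR_RGB2HSV);g=cv2.cvtColor(im,cv2.COLOR_RGB2GRAY)
def box(x0,y0,x1,y1):
    m=np.zeros(g.shape,np.uint8);m[y0:y1,x0:x1]=1;return m
m=((g>168)&(hsv[...,1]<40)).astype(np.uint8)*box(364,207,392,245)
n,l,st,_=cv2.connectedComponentsWithStats(m);k=1+st[1:,4].argmax();print(st[1:])
cs=cv2.findContours((l>0).astype(np.uint8),0,1)[0];cs=np.concatenate(cs)
P=ray(c,cs,.004)[:,:2];r=cv2.minAreaRect(P.astype(np.float32));print(r,cv2.boxPoints(r))
h=((hsv[...,1]>120)&(g>40)).astype(np.uint8)*box(364,207,395,245)
hc=max(cv2.findContours(h,0,1)[0],key=cv2.contourArea);print("handle top px",cv2.minAreaRect(hc))
for y in range(208,246): print(y,' '.join('%3d'%v for v in g[y,364:394]))
# clip
for n,q in(("tang end",(299.3,210.5)),("bridge L",(294.3,208.3)),("bridge R",(303.3,206))): print(n,ray(c,[q],.067))
y=.283;Rj=np.array([[np.cos(y),-np.sin(y)],[np.sin(y),np.cos(y)]])
for q in[(299.3,210.5),(294.0,208.3),(303.3,206.2),(303,199),(300,196),(290.5,199)]:
    print(q,((ray(c,[q],.067)[0,:2]-[.5854,.0654])@Rj*1e3).round(1))
print("pin head",((ray(c,[(294.2,190.2)],.081)[0,:2]-[.5854,.0654])@Rj*1e3).round(1))
s=dict(np.load("scene0.npz"));g2=s["img"]
H=cv2.cvtColor(g2,cv2.COLOR_RGB2HSV);mm=((H[...,2]>140)&(H[...,1]<40)).astype(np.uint8);mm[:205]=0;mm[250:]=0;mm[:,:305]=0;mm[:,362:]=0
cc=max(cv2.findContours(mm,0,1)[0],key=cv2.contourArea);Q=ray(s,cc,.062)[:,:2]
x=np.linalg.lstsq(np.c_[2*Q,np.ones(len(Q))],(Q**2).sum(1),rcond=None)[0];print("plate scene",x[:2],np.sqrt(x[2]+x[0]**2+x[1]**2))
```

```text
[[368 211  16  19 162]
 [377 237  11   5  16]]
((0.49665653705596924, -0.15889982879161835), (0.07850369065999985, 0.032148879021406174), 18.49607276916504) [[ 0.45433277 -0.15610795]
 [ 0.46453172 -0.1865962 ]
 [ 0.5389803  -0.16169171]
 [ 0.52878135 -0.13120346]]
handle top px ((380.70001220703125, 232.6000213623047), (9.803058624267578, 9.803058624267578), 71.56504821777344)
208 148 151 148 147 145 147 143 141 143 145 148 153 152 154 156 150 153 147 148 149 149 150 153 151 149 151 147 143 144 147
209 143 146 147 143 148 150 148 145 149 150 147 148 148 149 150 148 145 148 153 145 142 145 152 154 151 151 151 145 142 142
210 145 148 144 141 145 150 151 147 150 149 148 149 145 154 159 140 143 146 148 146 151 150 150 148 148 153 152 152 152 152
211 143 147 147 142 140 144 148 145 147 149 155 153 147 190 182 159 141 146 152 153 153 153 148 146 143 147 150 154 157 151
212 142 149 149 147 142 145 147 148 153 130  64 124 196 191 187 170 147 149 151 148 150 152 149 145 143 142 140 142 145 146
213 147 148 152 149 153 166 160 146 154 154 125  87 159 192 187 177 146 146 150 149 147 149 149 150
[... 3671 characters left out ...]
4 152 144 146 146 147 147 146 143 142 141 143 147 145 144 146 149 146 145
244 159 158 154 150 148 144 142 145 148 147 146 147 146 143 143 142 142 142 141 141 146 145 140 142 142 144 145 147 146 144
245 154 156 153 146 146 147 147 150 148 145 145 148 143 142 144 145 148 151 146 142 144 146 144 140 144 145 148 148 145 142
tang end [[0.53269652 0.05043258 0.067     ]]
bridge L [[0.53832046 0.06351704 0.067     ]]
bridge R [[0.5444977  0.04020265 0.067     ]]
(299.3, 210.5) [-54.8   0.3]
(294.0, 208.3) [-45.5  12.1]
(303.3, 206.2) [-46.8 -12.6]
(303, 199) [-28.5 -16.9]
(300, 196) [-18.8 -11.4]
(290.5, 199) [-19.6  14.5]
pin head [-2.  -1.6]
plate scene [0.57380528 0.04502089] 0.08256643334015708
```

Emit:
servo_tool(
  jaw=[-1,-1,-1,-1,-1],
  linear=[
    [0.02,0.03,0],
    [0.022,0.033,0],
    [0.022,0.033,0],
    [0.022,0.033,0],
    [0.022,0.033,0],
  ],
  angular=[
    [0,0,0],
    [0,0,0.02],
    [0,0,0.02],
    [0,0,0.02],
    [0,0,0.035],
  ],
  squeeze=60,
)

```text
time: 0.6
eef_pos: [0.261, -0.4939, 0.2309]
ee_rot: [-0.0, 0.987, 0.161, -0.0]
contact_force: [1.0, -0.0, 0.0]
opening: 0.0856
grasp_force: 0.0
```

Emit:
servo_tool(
  jaw=[-1,-1,-1,-1,-1],
  linear=[
    [0.022,0.033,0],
    [0.022,0.033,0],
    [0.022,0.033,0],
    [0.022,0.033,0],
    [0.022,0.033,0],
  ],
  angular=[
    [0,0,0],
    [0,0,0],
    [0,0,0],
    [0,0,0],
    [0,0,0],
  ],
)

```text
time: 1.1
eef_pos: [0.3709, -0.329, 0.2311]
ee_rot: [-0.0, 0.987, 0.161, -0.0]
contact_force: [1.2, 0.3, 0.2]
opening: 0.0851
grasp_force: 0.0
```

Emit:
servo_tool(
  jaw=[-1,-1,-1,-1,-1],
  linear=[
    [0.022,0.033,0],
    [0.022,0.033,0],
    [0.022,0.033,-0.02],
    [0.022,0.033,-0.02],
    [0.01,0.02,-0.02],
  ],
  angular=[
    [0,0,0],
    [0,0,0],
    [0,0,0],
    [0,0,0],
    [0,0,0],
  ],
)

```text
time: 1.6
eef_pos: [0.4702, -0.1753, 0.1708]
ee_rot: [-0.0, 0.987, 0.163, 0.001]
contact_force: [-0.1, -0.8, 0.2]
opening: 0.0855
grasp_force: 0.0
```

Emit:
servo_tool(
  jaw=[-1,-1,-1,-1,-1],
  linear=[
    [0.0075,0.011,-0.02],
    [0,0,-0.03],
    [0,0,-0.03],
    [0,0,-0.03],
    [0,0,-0.02],
  ],
  angular=[
    [0,0,0],
    [0,0,0],
    [0,0,0],
    [0,0,0],
    [0,0,0],
  ],
)

```text
time: 2.1
eef_pos: [0.4747, -0.1672, 0.0392]
ee_rot: [-0.001, 0.987, 0.161, -0.001]
contact_force: [-0.7, 0.5, -1.5]
opening: 0.0851
grasp_force: 0.0
```

Emit:
servo_tool(
  jaw=[-1,-1,-1,-1,-1],
  linear=[
    [0,0,-0.016],
    [0,0,-0.01],
    [0,0,0],
    [0,0,0],
    [0,0,0],
  ],
  angular=[
    [0,0,0],
    [0,0,0],
    [0,0,0],
    [0,0,0],
    [0,0,0],
  ],
)

```text
time: 2.6
eef_pos: [0.4767, -0.1678, 0.0162]
ee_rot: [0.0, 0.987, 0.161, 0.001]
contact_force: [0.2, -0.7, -0.3]
opening: 0.0854
grasp_force: 0.0
```

Run:
```python
import numpy as np,cv2
from h import *
from plant import *
print(read_state()["eef_pos"])
a=capture("top");b=capture("scene")
p=proj(b,[[.4777,-.165,.04]])[0].astype(int);q=proj(a,[[.4777,-.165,.04]])[0].astype(int);print(p,q)
f=lambda i,p:cv2.resize(i[p[1]-30:p[1]+30,p[0]-40:p[0]+40,::-1],(400,300),interpolation=2)
cv2.imwrite("pics/g1.png",np.hstack([f(a["img"],q),f(b["img"],p)]))
```

```text
[ 0.47666943 -0.16778084  0.01616901]
[327 177] [381 232]
```

View pics/g1.png

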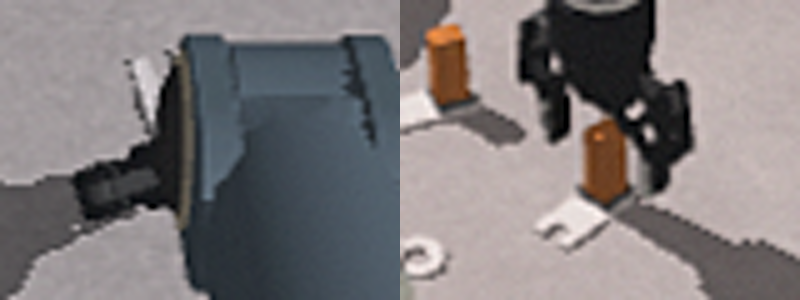

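The fingers straddle the notched tool's handle, with the scraper clear to the left. Closing.

Emit:
servo_tool(
  jaw=[-1,0.2,0.5,1,1],
  linear=[
    [0.001,0.002,-0.002],
    [0,0,0],
    [0,0,0],
    [0,0,0],
    [0,0,0],
  ],
  angular=[
    [0,0,0],
    [0,0,0],
    [0,0,0],
    [0,0,0],
    [0,0,0],
  ],
  squeeze=60,
)

```text
time: 3.2
eef_pos: [0.477, -0.1656, 0.0133]
ee_rot: [0.0, 0.987, 0.161, 0.0]
contact_force: [0.4, 0.6, -0.1]
opening: 0.028
grasp_force: 0.0
```

Emit:
servo_tool(
  jaw=[1,1,1,1,1],
  linear=[
    [0,0,0],
    [0,0,0],
    [0,0,0],
    [0,0,0],
    [0,0,0],
  ],
  angular=[
    [0,0,0],
    [0,0,0],
    [0,0,0],
    [0,0,0],
    [0,0,0],
  ],
)

```text
time: 3.7
eef_pos: [0.4771, -0.1656, 0.0135]
ee_rot: [0.0, 0.987, 0.161, 0.0]
contact_force: [-0.7, 0.1, 2.4]
opening: 0.0215
grasp_force: 58.8
```

Emit:
servo_tool(
  jaw=[1,1,1,1,1],
  linear=[
    [0,0,0.005],
    [0,0,0.02],
    [0,0,0.03],
    [0,0,0.03],
    [0,0.01,0.015],
  ],
  angular=[
    [0,0,0],
    [0,0,0],
    [0,0,0],
    [0,0,0],
    [0,0,0],
  ],
  squeeze=90,
)

```text
time: 4.2
eef_pos: [0.4778, -0.1571, 0.1156]
ee_rot: [0.001, 0.987, 0.159, 0.001]
contact_force: [0.5, 0.2, -1.7]
opening: 0.021
grasp_force: 88.0
```

Emit:
servo_tool(
  jaw=[1,1,1,1,1],
  linear=[
    [-0.001,0.025,0],
    [-0.001,0.03,0],
    [-0.001,0.035,0],
    [-0.001,0.035,0],
    [0,0.03,0],
  ],
  angular=[
    [0,0,-0.01],
    [0,0,-0.01],
    [0,0,-0.01],
    [0,0,-0.01],
    [0,0,0],
  ],
)

```text
time: 4.7
eef_pos: [0.4722, 0.0011, 0.1133]
ee_rot: [-0.0, 0.99, 0.141, -0.0]
contact_force: [0.3, -0.2, -2.3]
opening: 0.0209
grasp_force: 88.1
```

Emit:
servo_tool(
  jaw=[1,1,1,1,1],
  linear=[
    [0,0.02,0],
    [0,0.01,0],
    [0,0.003,0],
    [0,0,0],
    [0,0,0],
  ],
  angular=[
    [0,0,0],
    [0,0,0],
    [0,0,0],
    [0,0,0],
    [0,0,0],
  ],
)

```text
time: 5.2
eef_pos: [0.4729, 0.031, 0.1132]
ee_rot: [0.0, 0.99, 0.14, -0.0]
contact_force: [-1.3, -0.7, -1.1]
opening: 0.0211
grasp_force: 88.1
```

Run:
```python
import numpy as np,cv2
from h import *
from plant import *
print(read_state()["eef_pos"],read_state()["ee_rot"])
a=capture("top");b=capture("scene");np.savez("top1.npz",**a);np.savez("scene1.npz",**b)
f=lambda i,p:cv2.resize(i[p[1]-30:p[1]+30,p[0]-40:p[0]+40,::-1],(400,300),interpolation=2)
p=proj(b,[[.53,.05,.08]])[0].astype(int);q=proj(a,[[.53,.05,.08]])[0].astype(int);print(p,q)
cv2.imwrite("pics/g2.png",np.hstack([f(a["img"],q),f(b["img"],p)]))
```

```text
[0.4729315  0.0310105  0.11315961] [ 3.33494876e-04  9.90166967e-01  1.39889961e-01 -2.54943649e-04]
[345 211] [299 211]
```

View pics/g2.png

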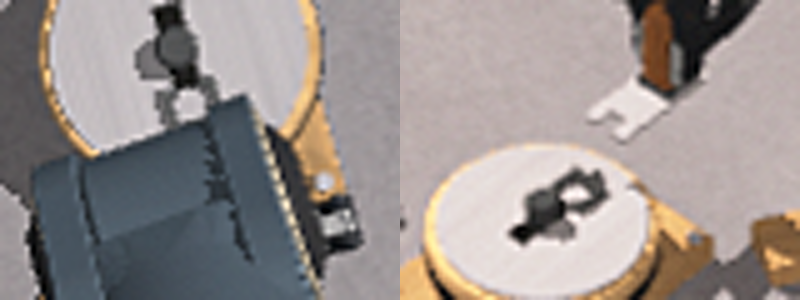

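Run:
```python
import numpy as np,cv2
from h import *
b=dict(np.load("scene1.npz"));g=cv2.cvtColor(b["img"],cv2.COLOR_RGB2GRAY)
y=.283;Rj=np.array([[np.cos(y),-np.sin(y)],[np.sin(y),np.cos(y)]])
J=lambda P:((np.atleast_2d(P)[:,:2]-[.5854,.0654])@Rj*1e3).round(1).tolist()
print("tcp",J([.4729,.0310]))
E=lambda x,yy,z:np.r_[np.array([.5854,.0654])+Rj@np.array([x,yy])/1e3,z]
tip=np.array([.4729,.0310])
P=[np.r_[tip+Rj@np.array([60,s])/1e3,.104] for s in(-17,-7,7,17)]
print("pred prong tips px",proj(b,P).round(1).tolist())
print("pred clip: tangend, shoulders, jaws, pinhead",proj(b,[E(-55,0,.067),E(-48,14,.067),E(-48,-14,.067),E(-20,14,.067),E(-20,-14,.067),E(0,0,.081)]).round(1).tolist())
o=cv2.resize(b["img"][195:235,322:362,::-1],(600,600),interpolation=0);cv2.imwrite("pics/s1.png",o)
```

```text
tcp [[-117.6, -1.6]]
pred prong tips px [[340.9, 203.2], [343.1, 204.7], [346.4, 206.8], [348.7, 208.3]]
pred clip: tangend, shoulders, jaws, pinhead [[344.5, 214.7], [346.2, 218.0], [339.8, 213.7], [340.1, 222.5], [333.7, 218.2], [332.4, 220.5]]
```

View pics/s1.png

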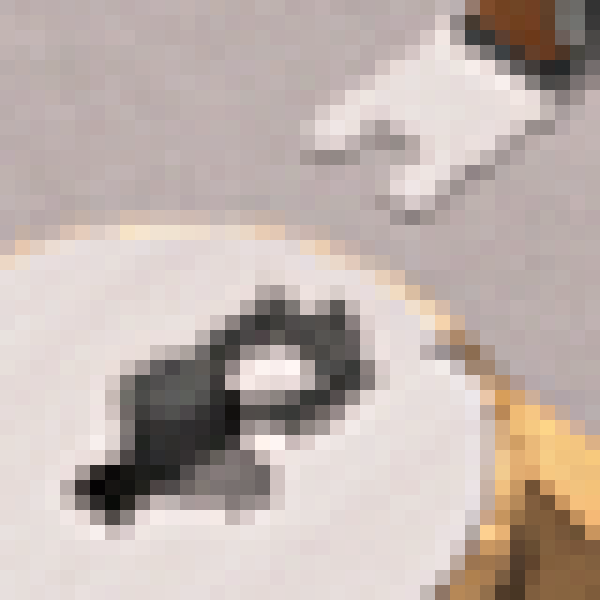

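The scene crop shows the prong tips at about px (343,204) and (349,208), the clip tang at (344.6,215.2) as predicted. I'll measure the lateral offset from the blade mask.

Run:
```python
import numpy as np,cv2
from h import *
b=dict(np.load("scene1.npz"));g=cv2.cvtColor(b["img"],cv2.COLOR_RGB2GRAY).astype(np.float32)
y=.283;Rj=np.array([[np.cos(y),-np.sin(y)],[np.sin(y),np.cos(y)]])
# resample gray into jig-frame grid at z=.104: rows x -100..-45, cols y -30..30 (1 mm)
def rect(z,xs,ys):
    X,Y=np.meshgrid(xs,ys,indexing="ij");W=np.c_[X.ravel(),Y.ravel()]/1e3@Rj.T+[.5854,.0654]
    p=proj(b,np.c_[W,np.full(len(W),z)]).astype(np.float32)
    return cv2.remap(g,p[:,0].reshape(X.shape),p[:,1].reshape(X.shape),1)
ys=np.arange(-30,32,2)
print("y   ",ys.tolist())
for z,xs in((.104,range(-88,-44,3)),(.067,range(-60,-14,3))):
    G=rect(z,np.array(xs),ys);print(z)
    for x,r in zip(xs,G): print(x,' '.join('%3d'%v for v in r))
```

```text
y    [-30, -28, -26, -24, -22, -20, -18, -16, -14, -12, -10, -8, -6, -4, -2, 0, 2, 4, 6, 8, 10, 12, 14, 16, 18, 20, 22, 24, 26, 28, 30]
0.104
-88 178 179 179 177 178 186 199 217 224 226 226 225 224 224 223 224 224 224 223 223 224 223 212 190 164 163 175 180 179 179 179
-85 179 180 181 178 176 183 197 212 222 226 226 226 225 224 225 226 226 225 223 223 224 225 217 193 170 164 170 177 180 179 179
-82 180 181 180 179 177 181 194 212 223 225 225 225 226 226 225 225 226 225 223 222 224 226 218 199 172 157 168 176 178 178 179
-79 179 179 180 180 180 185 195 210 222 226 225 225 227 228 226 225 225 225 225 223 221 220 217 198 172 162 168 175 176 177 177
-76 178 178 178 179 181 187 202 217 229 226 221 219 215 214 215 217 213 221 222 226 225 221 207 181 151 147 162 173 175 175 176
-73 177 178 178 178 181 187 201 218 226 224 216 199 178 180 180 178 176 189 209 219 225 223 205 180 157 156 170 180 178 175 175
-70 177 178 179 178 179 185 199 215 226 228 214 191 171 156 151 144 158 173 185 208 223 226 217 187 159 158 171 178 181 179 177
-67 180 178 176 176 177 186 201 216 227 229 228 202 175 157 15
[... 2315 characters left out ...]
 242 234 230 225 178 119  68  60  83 117 157 203 231 232 227
-27 222 223 223 224 226 227 218 199 156 103  68  62  91 151 215 235 235 227 211 179 138  90  69  67  88 119 159 205 224 229 226
-24 221 223 224 225 226 226 226 205 161 118  80  62  87 131 179 221 235 204 175 144 114  85  63  71  99 131 161 198 223 229 226
-21 223 223 224 225 226 222 209 189 164 125 100  84  73  85 137 169 160 169 142 118  90  65  80  87 100 145 183 218 233 229 225
-18 224 225 225 226 222 209 193 162 129 102  88  90  88  72  54  66  36  65  90  83  94 118 132 148 160 170 203 217 226 227 226
-15 223 224 224 225 224 212 171 127  83  76  85  89  90  87  71  52  39  25  26  69 121 154 192 213 243 227 218 227 228 226 224
```

Emit:
servo_tool(
  jaw=[1,1,1,1,1],
  linear=[
    [-0.0024,0.0011,0],
    [0,0,-0.01],
    [0,0,-0.01],
    [0,0,-0.008],
    [0,0,-0.004],
  ],
  angular=[
    [0,0,0],
    [0,0,0],
    [0,0,0],
    [0,0,0],
    [0,0,0],
  ],
)

```text
time: 5.8
eef_pos: [0.4698, 0.0334, 0.08]
ee_rot: [-0.0, 0.99, 0.141, -0.001]
contact_force: [0.9, -0.5, -2.2]
opening: 0.0212
grasp_force: 88.1
```

Emit:
servo_tool(
  jaw=[1,1,1,1,1],
  linear=[
    [0,0,0],
    [0,0,0],
    [0,0,0],
    [0,0,0],
    [0,0,0],
  ],
  angular=[
    [0,0,0],
    [0,0,0],
    [0,0,0],
    [0,0,0],
    [0,0,0],
  ],
)

```text
time: 6.3
eef_pos: [0.4708, 0.0335, 0.0816]
ee_rot: [0.0, 0.99, 0.141, 0.0]
contact_force: [0.9, -0.3, -0.8]
opening: 0.0213
grasp_force: 88.1
```

Emit:
servo_tool(
  jaw=[1,1,1,1,1],
  linear=[
    [0,0,-0.001],
    [0,0,0],
    [0,0,-0.001],
    [0,0,0],
    [0,0,0],
  ],
  angular=[
    [0,0,0],
    [0,0,0],
    [0,0,0],
    [0,0,0],
    [0,0,0],
  ],
)

```text
time: 6.8
eef_pos: [0.4706, 0.0335, 0.0793]
ee_rot: [0.0, 0.99, 0.141, -0.0]
contact_force: [-0.0, -0.7, -1.1]
opening: 0.0213
grasp_force: 88.1
```

Emit:
servo_tool(
  jaw=[1,1,1,1,1],
  linear=[
    [0,0,-0.001],
    [0,0,0],
    [0,0,0],
    [0,0,0],
    [0,0,0],
  ],
  angular=[
    [0,0,0],
    [0,0,0],
    [0,0,0],
    [0,0,0],
    [0,0,0],
  ],
)

```text
time: 7.3
eef_pos: [0.4706, 0.0335, 0.0784]
ee_rot: [0.0, 0.99, 0.141, 0.0]
contact_force: [-0.0, 0.5, -1.8]
opening: 0.0213
grasp_force: 88.1
```

Emit:
servo_tool(
  jaw=[1,1,1,1,1],
  linear=[
    [0,0,-0.001],
    [0,0,0],
    [0,0,0],
    [0,0,0],
    [0,0,0],
  ],
  angular=[
    [0,0,0],
    [0,0,0],
    [0,0,0],
    [0,0,0],
    [0,0,0],
  ],
)

```text
time: 7.8
eef_pos: [0.4706, 0.0335, 0.0773]
ee_rot: [0.0, 0.99, 0.141, 0.0]
contact_force: [-0.7, -0.2, -1.3]
opening: 0.0212
grasp_force: 88.1
```

Emit:
servo_tool(
  jaw=[1,1,1,1,1],
  linear=[
    [0,0,-0.001],
    [0,0,0],
    [0,0,0],
    [0,0,0],
    [0,0,0],
  ],
  angular=[
    [0,0,0],
    [0,0,0],
    [0,0,0],
    [0,0,0],
    [0,0,0],
  ],
)

```text
time: 8.3
eef_pos: [0.4706, 0.0335, 0.0764]
ee_rot: [0.0, 0.99, 0.141, 0.0]
contact_force: [-1.3, -0.2, -1.9]
opening: 0.0208
grasp_force: 88.1
```

Emit:
servo_tool(
  jaw=[1,1,1,1,1],
  linear=[
    [0,0,-0.001],
    [0,0,0],
    [0,0,0],
    [0,0,0],
    [0,0,0],
  ],
  angular=[
    [0,0,0],
    [0,0,0],
    [0,0,0],
    [0,0,0],
    [0,0,0],
  ],
)

```text
time: 8.8
eef_pos: [0.4707, 0.0336, 0.0754]
ee_rot: [0.0, 0.99, 0.141, 0.0]
contact_force: [-0.2, -1.3, 1.0]
opening: 0.0209
grasp_force: 88.3
```

Emit:
servo_tool(
  jaw=[1,1,1,1,1],
  linear=[
    [0,0,-0.001],
    [0,0,0],
    [0,0,0],
    [0,0,0],
    [0,0,0],
  ],
  angular=[
    [0,0,0],
    [0,0,0],
    [0,0,0],
    [0,0,0],
    [0,0,0],
  ],
)

```text
time: 9.3
eef_pos: [0.4706, 0.0335, 0.0752]
ee_rot: [0.0, 0.99, 0.141, 0.0]
contact_force: [-3.9, -1.2, 9.1]
opening: 0.0212
grasp_force: 89.7
```

Emit:
servo_tool(
  jaw=[1,1,1,1,1],
  linear=[
    [0,0,0.0025],
    [0,0,0],
    [0.00192,0.00056,0],
    [0.00192,0.00056,0],
    [0.00192,0.00056,0],
  ],
  angular=[
    [0,0,0],
    [0,0,0],
    [0,0,0],
    [0,0,0],
    [0,0,0],
  ],
)

```text
time: 9.8
eef_pos: [0.4765, 0.0353, 0.0766]
ee_rot: [-0.0, 0.99, 0.141, -0.0]
contact_force: [-0.7, -1.1, -1.6]
opening: 0.0211
grasp_force: 88.2
```

Emit:
servo_tool(
  jaw=[1,1,1,1,1],
  linear=[
    [0.00192,0.00056,0],
    [0.00192,0.00056,0],
    [0.00192,0.00056,0],
    [0.00096,0.00028,0],
    [0,0,0],
  ],
  angular=[
    [0,0,0],
    [0,0,0],
    [0,0,0],
    [0,0,0],
    [0,0,0],
  ],
)

```text
time: 10.3
eef_pos: [0.4832, 0.0372, 0.0768]
ee_rot: [0.0, 0.99, 0.141, 0.0]
contact_force: [-0.8, -0.9, -0.8]
opening: 0.0213
grasp_force: 88.2
```

Run:
```python
import numpy as np,cv2
from h import *
from plant import *
print(read_state()["eef_pos"],read_state()["contact_force"])
a=capture("top");b=capture("scene");np.savez("scene2.npz",**b)
u=cv2.resize(a["img"][180:220,275:315,::-1],(400,400),interpolation=2);v=cv2.resize(b["img"][197:237,324:364,::-1],(400,400),interpolation=2)
cv2.imwrite("pics/g3.png",np.hstack([u,v]))
```

```text
[0.4831941  0.03722788 0.07681274] [-0.75104601 -0.90701693 -0.78437051]
```

View pics/g3.png

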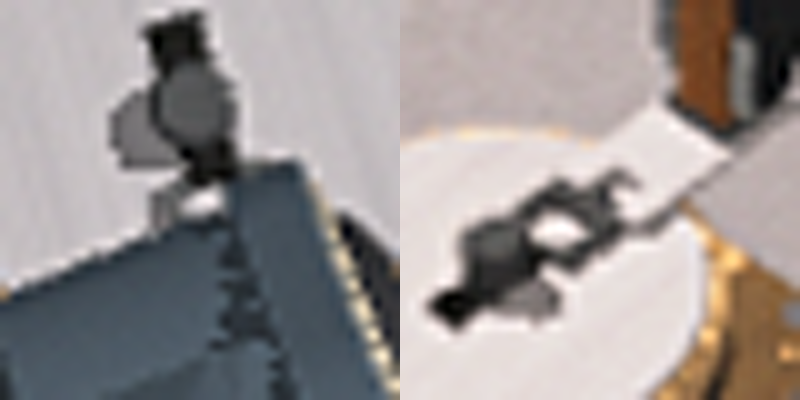

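The right panel shows the tang inside the notch, with the prongs right behind the shoulders. Pushing on.

Emit:
servo_tool(
  jaw=[1,1,1,1,1],
  linear=[
    [0.00096,0.00028,0],
    [0.00096,0.00028,0],
    [0.00096,0.00028,0],
    [0.00096,0.00028,0],
    [0.00096,0.00028,0],
  ],
  angular=[
    [0,0,0],
    [0,0,0],
    [0,0,0],
    [0,0,0],
    [0,0,0],
  ],
)

```text
time: 10.9
eef_pos: [0.4879, 0.0386, 0.0768]
ee_rot: [0.0, 0.99, 0.141, 0.0]
contact_force: [-0.2, -1.2, -2.0]
opening: 0.0209
grasp_force: 88.2
```

Emit:
servo_tool(
  jaw=[1,1,1,1,1],
  linear=[
    [0.00096,0.00028,0],
    [0.00096,0.00028,0],
    [0.00096,0.00028,0],
    [0.00096,0.00028,0],
    [0.00096,0.00028,0],
  ],
  angular=[
    [0,0,0],
    [0,0,0],
    [0,0,0],
    [0,0,0],
    [0,0,0],
  ],
)

```text
time: 11.4
eef_pos: [0.4927, 0.04, 0.0768]
ee_rot: [0.0, 0.99, 0.141, 0.0]
contact_force: [-0.3, 0.0, -1.4]
opening: 0.0211
grasp_force: 88.2
```

Emit:
servo_tool(
  jaw=[1,1,1,1,1],
  linear=[
    [0.00048,0.00014,0],
    [0.00048,0.00014,0],
    [0.00048,0.00014,0],
    [0.00048,0.00014,0],
    [0.00048,0.00014,0],
  ],
  angular=[
    [0,0,0],
    [0,0,0],
    [0,0,0],
    [0,0,0],
    [0,0,0],
  ],
)

```text
time: 11.9
eef_pos: [0.4951, 0.0407, 0.0768]
ee_rot: [0.0, 0.99, 0.141, 0.0]
contact_force: [1.2, 1.4, -0.5]
opening: 0.0208
grasp_force: 88.2
```

Emit:
servo_tool(
  jaw=[1,1,1,1,1],
  linear=[
    [0.00048,0.00014,0],
    [0.00048,0.00014,0],
    [0.00048,0.00014,0],
    [0.00048,0.00014,0],
    [0.00048,0.00014,0],
  ],
  angular=[
    [0,0,0],
    [0,0,0],
    [0,0,0],
    [0,0,0],
    [0,0,0],
  ],
)

```text
time: 12.4
eef_pos: [0.497, 0.0413, 0.0767]
ee_rot: [0.0, 0.99, 0.141, -0.001]
contact_force: [-2.2, -0.8, -0.8]
opening: 0.0209
grasp_force: 88.1
```

Emit:
servo_tool(
  jaw=[1,1,1,1,1],
  linear=[
    [0.00048,0.00014,0],
    [0.00048,0.00014,0],
    [0.00048,0.00014,0],
    [0.00048,0.00014,0],
    [0,0,0],
  ],
  angular=[
    [0,0,0],
    [0,0,0],
    [0,0,0],
    [0,0,0],
    [0,0,0],
  ],
)

```text
time: 12.9
eef_pos: [0.4976, 0.0414, 0.0765]
ee_rot: [0.0, 0.99, 0.141, -0.002]
contact_force: [-5.7, -1.2, 2.4]
opening: 0.0211
grasp_force: 88.3
```

Emit:
servo_tool(
  jaw=[1,1,1,1,1],
  linear=[
    [0,0,0.0005],
    [0.00048,0.00014,0],
    [0.00048,0.00014,0],
    [0,0,0],
    [0,0,0],
  ],
  angular=[
    [0,0,0],
    [0,0,0],
    [0,0,0],
    [0,0,0],
    [0,0,0],
  ],
)

```text
time: 13.4
eef_pos: [0.4993, 0.0419, 0.0768]
ee_rot: [0.0, 0.99, 0.141, -0.001]
contact_force: [-5.0, -0.4, -1.6]
opening: 0.0212
grasp_force: 88.1
```

Emit:
servo_tool(
  jaw=[1,1,1,1,1],
  linear=[
    [0.00048,0.00014,0],
    [0,0,0],
    [0.00048,0.00014,0],
    [0,0,0],
    [0,0,0],
  ],
  angular=[
    [0,0,0],
    [0,0,0],
    [0,0,0],
    [0,0,0],
    [0,0,0],
  ],
)

```text
time: 13.9
eef_pos: [0.5019, 0.0427, 0.0775]
ee_rot: [-0.0, 0.99, 0.141, 0.001]
contact_force: [-3.2, -0.0, -1.6]
opening: 0.0211
grasp_force: 88.1
```

Emit:
servo_tool(
  jaw=[1,1,1,1,1],
  linear=[
    [0.00048,0.00014,0],
    [0.00048,0.00014,0],
    [0.00048,0.00014,0],
    [0.00048,0.00014,0],
    [0,0,0],
  ],
  angular=[
    [0,0,0],
    [0,0,0],
    [0,0,0],
    [0,0,0],
    [0,0,0],
  ],
)

```text
time: 14.4
eef_pos: [0.5035, 0.0432, 0.0774]
ee_rot: [-0.0, 0.99, 0.141, 0.0]
contact_force: [-2.5, -0.9, -1.9]
opening: 0.0207
grasp_force: 88.1
```

Emit:
servo_tool(
  jaw=[1,1,1,1,1],
  linear=[
    [0.00048,0.00014,0],
    [0.00048,0.00014,0],
    [0.00048,0.00014,0],
    [0.00048,0.00014,0],
    [0,0,0],
  ],
  angular=[
    [0,0,0],
    [0,0,0],
    [0,0,0],
    [0,0,0],
    [0,0,0],
  ],
)

```text
time: 14.9
eef_pos: [0.5053, 0.0437, 0.0774]
ee_rot: [0.0, 0.99, 0.141, 0.0]
contact_force: [-2.8, -0.4, -2.4]
opening: 0.0212
grasp_force: 88.1
```

Emit:
servo_tool(
  jaw=[1,1,1,1,1],
  linear=[
    [0.00048,0.00014,0],
    [0.00048,0.00014,0],
    [0.00048,0.00014,0],
    [0.00048,0.00014,0],
    [0,0,0],
  ],
  angular=[
    [0,0,0],
    [0,0,0],
    [0,0,0],
    [0,0,0],
    [0,0,0],
  ],
)

```text
time: 15.4
eef_pos: [0.5073, 0.0442, 0.0774]
ee_rot: [0.0, 0.99, 0.141, 0.0]
contact_force: [-2.9, -1.2, -1.2]
opening: 0.0211
grasp_force: 88.1
```

Emit:
servo_tool(
  jaw=[1,1,1,1,1],
  linear=[
    [0.00048,0.00014,0],
    [0,0,0],
    [0.00048,0.00014,0],
    [0,0,0],
    [0,0,0],
  ],
  angular=[
    [0,0,0],
    [0,0,0],
    [0,0,0],
    [0,0,0],
    [0,0,0],
  ],
)

```text
time: 15.9
eef_pos: [0.5082, 0.0445, 0.0774]
ee_rot: [0.0, 0.99, 0.141, 0.0]
contact_force: [-3.4, 0.1, -1.1]
opening: 0.0212
grasp_force: 88.1
```

Emit:
servo_tool(
  jaw=[1,1,1,1,1],
  linear=[
    [0.00048,0.00014,0],
    [0,0,0],
    [0.00048,0.00014,0],
    [0,0,0],
    [0,0,0],
  ],
  angular=[
    [0,0,0],
    [0,0,0],
    [0,0,0],
    [0,0,0],
    [0,0,0],
  ],
)

```text
time: 16.4
eef_pos: [0.5106, 0.0451, 0.0779]
ee_rot: [-0.0, 0.99, 0.141, 0.002]
contact_force: [-0.3, 0.1, -2.3]
opening: 0.0215
grasp_force: 88.1
```

Emit:
servo_tool(
  jaw=[1,1,1,1,1],
  linear=[
    [0.00048,0.00014,0],
    [0,0,0],
    [0.00048,0.00014,0],
    [0,0,0],
    [0,0,0],
  ],
  angular=[
    [0,0,0],
    [0,0,0],
    [0,0,0],
    [0,0,0],
    [0,0,0],
  ],
)

```text
time: 16.9
eef_pos: [0.5101, 0.045, 0.0774]
ee_rot: [0.0, 0.99, 0.141, 0.0]
contact_force: [-0.2, -0.4, -1.1]
opening: 0.0209
grasp_force: 88.1
```

The force dropped off with a jump forward, so the clip snapped in. Now I'll press to about 16 N.

Emit:
servo_tool(
  jaw=[1,1,1,1,1],
  linear=[
    [0.00048,0.00014,0],
    [0,0,0],
    [0.00048,0.00014,0],
    [0,0,0],
    [0,0,0],
  ],
  angular=[
    [0,0,0],
    [0,0,0],
    [0,0,0],
    [0,0,0],
    [0,0,0],
  ],
)

```text
time: 17.4
eef_pos: [0.5109, 0.0453, 0.0773]
ee_rot: [0.0, 0.99, 0.141, 0.0]
contact_force: [0.9, 0.3, -2.2]
opening: 0.0212
grasp_force: 88.1
```

Emit:
servo_tool(
  jaw=[1,1,1,1,1],
  linear=[
    [0.00048,0.00014,0],
    [0,0,0],
    [0.00048,0.00014,0],
    [0,0,0],
    [0,0,0],
  ],
  angular=[
    [0,0,0],
    [0,0,0],
    [0,0,0],
    [0,0,0],
    [0,0,0],
  ],
)

```text
time: 17.9
eef_pos: [0.5115, 0.0454, 0.0772]
ee_rot: [0.0, 0.99, 0.141, -0.0]
contact_force: [-1.6, -0.3, 0.0]
opening: 0.0211
grasp_force: 88.1
```

Emit:
servo_tool(
  jaw=[1,1,1,1,1],
  linear=[
    [0.00048,0.00014,0],
    [0,0,0],
    [0.00048,0.00014,0],
    [0,0,0],
    [0,0,0],
  ],
  angular=[
    [0,0,0],
    [0,0,0],
    [0,0,0],
    [0,0,0],
    [0,0,0],
  ],
)

```text
time: 18.4
eef_pos: [0.5116, 0.0455, 0.0771]
ee_rot: [0.0, 0.99, 0.141, -0.001]
contact_force: [-4.4, -1.2, 2.7]
opening: 0.0208
grasp_force: 88.2
```

Emit:
servo_tool(
  jaw=[1,1,1,1,1],
  linear=[
    [0.00048,0.00014,0.0003],
    [0,0,0],
    [0,0,0],
    [0,0,0],
    [0,0,0],
  ],
  angular=[
    [0,0,0],
    [0,0,0],
    [0,0,0],
    [0,0,0],
    [0,0,0],
  ],
)

```text
time: 18.9
eef_pos: [0.5117, 0.0455, 0.0772]
ee_rot: [0.0, 0.99, 0.141, -0.002]
contact_force: [-4.8, -2.3, 1.1]
opening: 0.0212
grasp_force: 88.2
```

Emit:
servo_tool(
  jaw=[1,1,1,1,1],
  linear=[
    [0,0,0.0005],
    [0.00048,0.00014,0],
    [0,0,0],
    [0.00048,0.00014,0],
    [0,0,0],
  ],
  angular=[
    [0,0,0],
    [0,0,0],
    [0,0,0],
    [0,0,0],
    [0,0,0],
  ],
)

```text
time: 19.4
eef_pos: [0.5118, 0.0455, 0.0774]
ee_rot: [0.0, 0.99, 0.141, -0.003]
contact_force: [-7.5, -2.3, 1.4]
opening: 0.0212
grasp_force: 88.1
```

Emit:
servo_tool(
  jaw=[1,1,1,1,1],
  linear=[
    [0.00048,0.00014,0],
    [0,0,0],
    [0.00048,0.00014,0],
    [0,0,0],
    [0,0,0],
  ],
  angular=[
    [0,0,0],
    [0,0,0],
    [0,0,0],
    [0,0,0],
    [0,0,0],
  ],
)

```text
time: 19.9
eef_pos: [0.5119, 0.0456, 0.0774]
ee_rot: [0.001, 0.99, 0.141, -0.004]
contact_force: [-9.4, -1.7, 4.2]
opening: 0.021
grasp_force: 88.4
```

Emit:
servo_tool(
  jaw=[1,1,1,1,1],
  linear=[
    [0,0,0.0008],
    [0,0,0],
    [0.00048,0.00014,0],
    [0,0,0],
    [0,0,0],
  ],
  angular=[
    [0,0,0],
    [0,0,0],
    [0,0,0],
    [0,0,0],
    [0,0,0],
  ],
)

```text
time: 20.4
eef_pos: [0.512, 0.0456, 0.0777]
ee_rot: [0.001, 0.99, 0.141, -0.004]
contact_force: [-8.8, -3.2, -0.2]
opening: 0.0212
grasp_force: 88.0
```

Emit:
servo_tool(
  jaw=[1,1,1,1,1],
  linear=[
    [0.00048,0.00014,0],
    [0,0,0],
    [0.00048,0.00014,0],
    [0,0,0],
    [0,0,0],
  ],
  angular=[
    [0,0,0],
    [0,0,0],
    [0,0,0],
    [0,0,0],
    [0,0,0],
  ],
)

```text
time: 20.9
eef_pos: [0.5121, 0.0456, 0.0777]
ee_rot: [0.001, 0.99, 0.141, -0.005]
contact_force: [-11.4, -3.0, 3.5]
opening: 0.0209
grasp_force: 88.4
```

Emit:
servo_tool(
  jaw=[1,1,1,1,1],
  linear=[
    [0,0,0.0007],
    [0.00048,0.00014,0],
    [0,0,0],
    [0.00048,0.00014,0],
    [0,0,0],
  ],
  angular=[
    [0,0,0],
    [0,0,0],
    [0,0,0],
    [0,0,0],
    [0,0,0],
  ],
)

```text
time: 21.4
eef_pos: [0.5122, 0.0456, 0.0779]
ee_rot: [0.001, 0.99, 0.141, -0.006]
contact_force: [-11.3, -2.3, 1.9]
opening: 0.0213
grasp_force: 88.2
```

Emit:
servo_tool(
  jaw=[1,1,1,1,1],
  linear=[
    [0.00048,0.00014,0.0004],
    [0,0,0],
    [0,0,0],
    [0,0,0],
    [0,0,0],
  ],
  angular=[
    [0,0,0],
    [0,0,0],
    [0,0,0],
    [0,0,0],
    [0,0,0],
  ],
)

```text
time: 21.9
eef_pos: [0.5123, 0.0456, 0.078]
ee_rot: [0.001, 0.99, 0.141, -0.007]
contact_force: [-12.7, -3.5, 1.3]
opening: 0.0214
grasp_force: 88.2
```

Emit:
servo_tool(
  jaw=[1,1,1,1,1],
  linear=[
    [0.00048,0.00014,0.0004],
    [0,0,0],
    [0.00048,0.00014,0],
    [0,0,0],
    [0,0,0],
  ],
  angular=[
    [0,0,0],
    [0,0,0],
    [0,0,0],
    [0,0,0],
    [0,0,0],
  ],
)

```text
time: 22.4
eef_pos: [0.5124, 0.0457, 0.0782]
ee_rot: [0.001, 0.99, 0.141, -0.008]
contact_force: [-13.5, -3.9, 1.2]
opening: 0.021
grasp_force: 88.1
```

Emit:
servo_tool(
  jaw=[1,1,1,1,1],
  linear=[
    [0,0,0],
    [0,0,0],
    [0,0,0],
    [0,0,0],
    [0,0,0],
  ],
  angular=[
    [0,0,0],
    [0,0,0],
    [0,0,0],
    [0,0,0],
    [0,0,0],
  ],
)

```text
time: 22.9
eef_pos: [0.5124, 0.0457, 0.0782]
ee_rot: [0.001, 0.99, 0.141, -0.008]
contact_force: [-13.3, -3.2, 0.3]
opening: 0.0212
grasp_force: 88.1
```

Emit:
servo_tool(
  jaw=[1,1,1,1,1],
  linear=[
    [0.00048,0.00014,0.0003],
    [0,0,0],
    [0.00048,0.00014,0.0002],
    [0,0,0],
    [0,0,0],
  ],
  angular=[
    [0,0,0],
    [0,0,0],
    [0,0,0],
    [0,0,0],
    [0,0,0],
  ],
)

```text
time: 23.4
eef_pos: [0.5125, 0.0457, 0.0784]
ee_rot: [0.001, 0.99, 0.141, -0.009]
contact_force: [-14.3, -3.1, 0.6]
opening: 0.0212
grasp_force: 88.1
```

Emit:
servo_tool(
  jaw=[1,1,1,1,1],
  linear=[
    [0.00019,6e-05,0],
    [0,0,0],
    [0,0,0],
    [0,0,0],
    [0,0,0],
  ],
  angular=[
    [0,0,0],
    [0,0,0],
    [0,0,0],
    [0,0,0],
    [0,0,0],
  ],
)

```text
time: 23.9
eef_pos: [0.5125, 0.0457, 0.0784]
ee_rot: [0.001, 0.99, 0.141, -0.009]
contact_force: [-14.7, -3.3, 1.2]
opening: 0.021
grasp_force: 88.1
```

Emit:
servo_tool(
  jaw=[1,1,1,1,1],
  linear=[
    [0.00048,0.00014,0.0003],
    [0,0,0],
    [0.0001,3e-05,0],
    [0,0,0],
    [0,0,0],
  ],
  angular=[
    [0,0,0],
    [0,0,0],
    [0,0,0],
    [0,0,0],
    [0,0,0],
  ],
)

```text
time: 24.4
eef_pos: [0.5126, 0.0457, 0.0785]
ee_rot: [0.001, 0.99, 0.141, -0.009]
contact_force: [-14.8, -3.7, 1.1]
opening: 0.0214
grasp_force: 88.1
```

Emit:
servo_tool(
  jaw=[1,1,1,1,1],
  linear=[
    [0,0,0],
    [0,0,0],
    [0,0,0],
    [0,0,0],
    [0,0,0],
  ],
  angular=[
    [0,0,0],
    [0,0,0],
    [0,0,0],
    [0,0,0],
    [0,0,0],
  ],
)

```text
time: 24.9
eef_pos: [0.5125, 0.0457, 0.0785]
ee_rot: [0.001, 0.99, 0.141, -0.009]
contact_force: [-14.0, -4.3, 0.5]
opening: 0.0209
grasp_force: 88.1
```

Emit:
servo_tool(
  jaw=[1,1,1,1,1],
  linear=[
    [0,0,0],
    [0,0,0],
    [0,0,0],
    [0,0,0],
    [0,0,0],
  ],
  angular=[
    [0,0,0],
    [0,0,0],
    [0,0,0],
    [0,0,0],
    [0,0,0],
  ],
)

```text
time: 25.4
eef_pos: [0.5125, 0.0457, 0.0785]
ee_rot: [0.001, 0.99, 0.141, -0.009]
contact_force: [-15.5, -4.0, -0.0]
opening: 0.0209
grasp_force: 88.1
```

Emit:
servo_tool(
  jaw=[1,1,1,1,1],
  linear=[
    [0.00048,0.00014,0],
    [0,0,0],
    [0.00019,6e-05,0],
    [0,0,0],
    [0,0,0],
  ],
  angular=[
    [0,0,0],
    [0,0,0],
    [0,0,0],
    [0,0,0],
    [0,0,0],
  ],
)

```text
time: 25.9
eef_pos: [0.5125, 0.0458, 0.0785]
ee_rot: [0.002, 0.99, 0.141, -0.01]
contact_force: [-16.6, -5.0, 3.4]
opening: 0.021
grasp_force: 88.3
```

Emit:
servo_tool(
  jaw=[1,1,1,1,1],
  linear=[
    [0,0,0],
    [0,0,0],
    [0,0,0],
    [0,0,0],
    [0,0,0],
  ],
  angular=[
    [0,0,0],
    [0,0,0],
    [0,0,0],
    [0,0,0],
    [0,0,0],
  ],
)

```text
time: 26.4
eef_pos: [0.5126, 0.0457, 0.0785]
ee_rot: [0.002, 0.99, 0.141, -0.01]
contact_force: [-16.3, -4.1, 2.1]
opening: 0.0211
grasp_force: 88.3
```

Emit:
servo_tool(
  jaw=[1,1,1,1,1],
  linear=[
    [0,0,0],
    [0,0,0],
    [0,0,0],
    [0,0,0],
    [0,0,0],
  ],
  angular=[
    [0,0,0],
    [0,0,0],
    [0,0,0],
    [0,0,0],
    [0,0,0],
  ],
)

```text
time: 26.9
eef_pos: [0.5126, 0.0457, 0.0785]
ee_rot: [0.002, 0.99, 0.141, -0.01]
contact_force: [-16.3, -5.3, 2.9]
opening: 0.0211
grasp_force: 88.3
```

Emit:
servo_tool(
  jaw=[1,1,1,1,1],
  linear=[
    [0,0,0],
    [0,0,0],
    [0,0,0],
    [0,0,0],
    [0,0,0],
  ],
  angular=[
    [0,0,0],
    [0,0,0],
    [0,0,0],
    [0,0,0],
    [0,0,0],
  ],
)

```text
time: 27.4
eef_pos: [0.5126, 0.0457, 0.0785]
ee_rot: [0.002, 0.99, 0.141, -0.01]
contact_force: [-16.4, -4.4, 3.0]
opening: 0.0213
grasp_force: 88.3
```

Emit:
servo_tool(
  jaw=[1,1,1,1,1],
  linear=[
    [-0.0029,-0.00084,0],
    [-0.0029,-0.00084,0],
    [-0.0038,-0.0011,0],
    [-0.0048,-0.0014,0],
    [-0.0048,-0.0014,0],
  ],
  angular=[
    [0,0,0],
    [0,0,0],
    [0,0,0],
    [0,0,0],
    [0,0,0],
  ],
)

```text
time: 27.9
eef_pos: [0.5039, 0.0433, 0.082]
ee_rot: [-0.0, 0.99, 0.141, 0.002]
contact_force: [0.4, -0.4, -1.2]
opening: 0.0208
grasp_force: 88.1
```

Emit:
servo_tool(
  jaw=[1,1,1,1,1],
  linear=[
    [-0.0096,-0.0028,0],
    [-0.0096,-0.0028,0.002],
    [-0.0096,-0.0028,0.005],
    [0,0,0.01],
    [0,0,0.01],
  ],
  angular=[
    [0,0,0],
    [0,0,0],
    [0,0,0],
    [0,0,0],
    [0,0,0],
  ],
)

```text
time: 28.4
eef_pos: [0.4737, 0.0344, 0.1094]
ee_rot: [0.0, 0.99, 0.141, 0.001]
contact_force: [0.6, -0.1, -1.7]
opening: 0.0213
grasp_force: 88.1
```

Emit:
servo_tool(
  jaw=[1,1,1,1,1],
  linear=[
    [0,-0.02,0.01],
    [0,-0.03,0],
    [0,-0.035,0],
    [0,-0.035,0],
    [0,-0.03,0],
  ],
  angular=[
    [0,0,0],
    [0,0,0],
    [0,0,0],
    [0,0,0],
    [0,0,0],
  ],
)

```text
time: 28.9
eef_pos: [0.4745, -0.1176, 0.1195]
ee_rot: [0.001, 0.99, 0.141, 0.001]
contact_force: [1.6, -0.6, -1.0]
opening: 0.0212
grasp_force: 88.2
```

Run:
```python
import numpy as np,cv2
from plant import *
s=read_state();print(s["eef_pos"],s["ee_rot"],s["contact_force"])
a=capture("top");b=capture("scene")
u=cv2.resize(a["img"][172:212,275:315,::-1],(400,400),interpolation=2);v=cv2.resize(b["img"][180:240,304:364,::-1],(400,400),interpolation=2)
cv2.imwrite("pics/g4.png",np.hstack([u,v]))
```

```text
[ 0.47445549 -0.1175983   0.1195183 ] [5.79609087e-04 9.90078100e-01 1.40511498e-01 1.24018415e-03] [ 1.60225941 -0.57709326 -0.99235244]
```

View pics/g4.png

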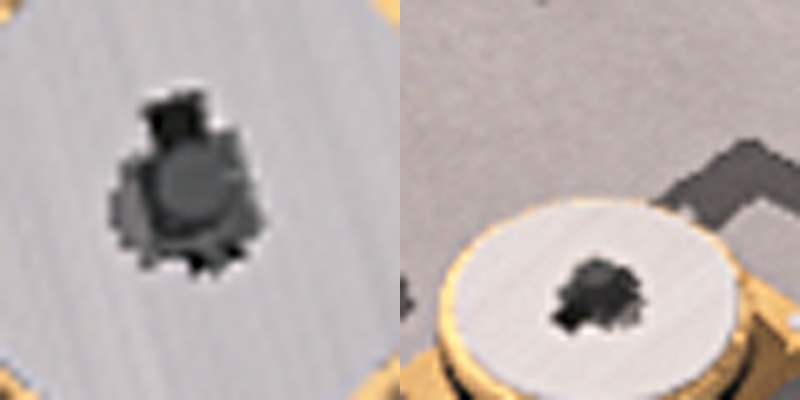

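The clip is wrapped round the pin under the head (top crop px 190,185), with its tang at the -x side. Now placing the tool back on the bench.

Emit:
servo_tool(
  jaw=[1,1,1,1,1],
  linear=[
    [0.001,-0.025,0],
    [0.001,-0.022,-0.01],
    [0,0,-0.03],
    [0,0,-0.03],
    [0,0,-0.02],
  ],
  angular=[
    [0,0,0],
    [0,0,0],
    [0,0,0],
    [0,0,0],
    [0,0,0],
  ],
)

```text
time: 29.5
eef_pos: [0.4758, -0.1621, 0.0275]
ee_rot: [-0.0, 0.99, 0.141, 0.0]
contact_force: [-0.2, -0.4, -1.0]
opening: 0.021
grasp_force: 88.5
```

Emit:
servo_tool(
  jaw=[1,1,1,1,1],
  linear=[
    [0,0,-0.007],
    [0,0,-0.003],
    [0,0,-0.001],
    [0,0,0],
    [0,0,0],
  ],
  angular=[
    [0,0,0],
    [0,0,0],
    [0,0,0],
    [0,0,0],
    [0,0,0],
  ],
)

```text
time: 30.0
eef_pos: [0.4762, -0.1628, 0.0182]
ee_rot: [0.0, 0.99, 0.141, 0.001]
contact_force: [-0.0, -0.4, -1.1]
opening: 0.021
grasp_force: 88.5
```

Emit:
servo_tool(
  jaw=[1,1,1,1,1],
  linear=[
    [0,0,-0.001],
    [0,0,0],
    [0,0,0],
    [0,0,0],
    [0,0,0],
  ],
  angular=[
    [0,0,0],
    [0,0,0],
    [0,0,0],
    [0,0,0],
    [0,0,0],
  ],
)

```text
time: 30.5
eef_pos: [0.4754, -0.1626, 0.0162]
ee_rot: [0.0, 0.99, 0.141, -0.0]
contact_force: [0.0, -0.3, -1.5]
opening: 0.0212
grasp_force: 88.5
```

Emit:
servo_tool(
  jaw=[1,1,1,1,1],
  linear=[
    [0,0,-0.001],
    [0,0,0],
    [0,0,-0.001],
    [0,0,0],
    [0,0,0],
  ],
  angular=[
    [0,0,0],
    [0,0,0],
    [0,0,0],
    [0,0,0],
    [0,0,0],
  ],
)

```text
time: 31.0
eef_pos: [0.4755, -0.1626, 0.0142]
ee_rot: [-0.0, 0.99, 0.141, -0.0]
contact_force: [0.7, -0.6, -1.7]
opening: 0.021
grasp_force: 88.5
```

Emit:
servo_tool(
  jaw=[1,1,1,1,1],
  linear=[
    [0,0,-0.001],
    [0,0,0],
    [0,0,0],
    [0,0,0],
    [0,0,0],
  ],
  angular=[
    [0,0,0],
    [0,0,0],
    [0,0,0],
    [0,0,0],
    [0,0,0],
  ],
)

```text
time: 31.5
eef_pos: [0.4756, -0.1626, 0.0135]
ee_rot: [0.0, 0.99, 0.141, 0.0]
contact_force: [-1.7, 1.2, 5.3]
opening: 0.021
grasp_force: 89.0
```

Emit:
servo_tool(
  jaw=[1,0.4,0.3,0.1,-0.2],
  linear=[
    [0,0,0.0005],
    [0,0,0],
    [0,0,0],
    [0,0,0],
    [0,0,0],
  ],
  angular=[
    [0,0,0],
    [0,0,0],
    [0,0,0],
    [0,0,0],
    [0,0,0],
  ],
  squeeze=30,
)

```text
time: 32.0
eef_pos: [0.4755, -0.1626, 0.0137]
ee_rot: [0.0, 0.99, 0.141, 0.0]
contact_force: [-0.1, 1.0, -0.1]
opening: 0.0506
grasp_force: 0.0
```

Emit:
servo_tool(
  jaw=[-0.5,-1,-1,-1,-1],
  linear=[
    [0,0,0],
    [0,0,0],
    [0,0,0],
    [0,0,0],
    [0,0,0],
  ],
  angular=[
    [0,0,0],
    [0,0,0],
    [0,0,0],
    [0,0,0],
    [0,0,0],
  ],
)

```text
time: 32.5
eef_pos: [0.4754, -0.1626, 0.0137]
ee_rot: [0.0, 0.99, 0.141, -0.0]
contact_force: [-0.0, -0.2, -0.2]
opening: 0.0856
grasp_force: 0.0
```

Emit:
servo_tool(
  jaw=[-1,-1,-1,-1,-1],
  linear=[
    [0,0,0.01],
    [0,0,0.02],
    [0,0,0.03],
    [0,0,0.04],
    [0,0,0.04],
  ],
  angular=[
    [0,0,0],
    [0,0,0],
    [0,0,0],
    [0,0,0],
    [0,0,0],
  ],
)

```text
time: 33.0
eef_pos: [0.4751, -0.1623, 0.1556]
ee_rot: [-0.0, 0.99, 0.141, -0.0]
contact_force: [0.7, 0.4, -0.4]
opening: 0.0853
grasp_force: 0.0
```

Emit:
servo_tool(
  jaw=[-1,-1,-1,-1,-1],
  linear=[
    [0,-0.02,0.04],
    [0,-0.03,0.02],
    [0,-0.04,0],
    [0,-0.04,0],
    [0,-0.03,0],
  ],
  angular=[
    [0,0,0],
    [0,0,0],
    [0,0,0],
    [0,0,0],
    [0,0,0],
  ],
)

```text
time: 33.5
eef_pos: [0.4748, -0.3254, 0.2149]
ee_rot: [0.001, 0.99, 0.14, 0.0]
contact_force: [0.1, -0.1, -0.5]
opening: 0.0854
grasp_force: 0.0
```

Emit:
servo_tool(
  jaw=[-1,-1,-1,-1,-1],
  linear=[
    [0,0,0],
    [0,0,0],
    [0,0,0],
    [0,0,0],
    [0,0,0],
  ],
  angular=[
    [0,0,0],
    [0,0,0],
    [0,0,0],
    [0,0,0],
    [0,0,0],
  ],
)

```text
time: 34.0
eef_pos: [0.4758, -0.3215, 0.214]
ee_rot: [0.0, 0.99, 0.142, 0.0]
contact_force: [0.3, 0.5, -0.0]
opening: 0.0854
grasp_force: 0.0
```

Run:
```python
import numpy as np,cv2
from plant import *
s=read_state();print(s["eef_pos"],s["contact_force"],s["opening"])
a=capture("top");b=capture("scene")
u=cv2.resize(a["img"][160:260,260:460,::-1],(800,400),interpolation=2);v=cv2.resize(b["img"][135:255,265:385,::-1],(400,400),interpolation=2)
cv2.imwrite("pics/g5.png",np.hstack([cv2.resize(u,(400,200)),np.zeros((200,0,3),np.uint8)]) if 0 else np.hstack([cv2.resize(a["img"][165:255,275:395,::-1],(400,300),interpolation=2),cv2.resize(v,(400,300))]))
```

```text
[ 0.47576204 -0.32148099  0.21397931] [ 0.28694455  0.53806337 -0.01000271] 0.0853699884475573
```

View pics/g5.png

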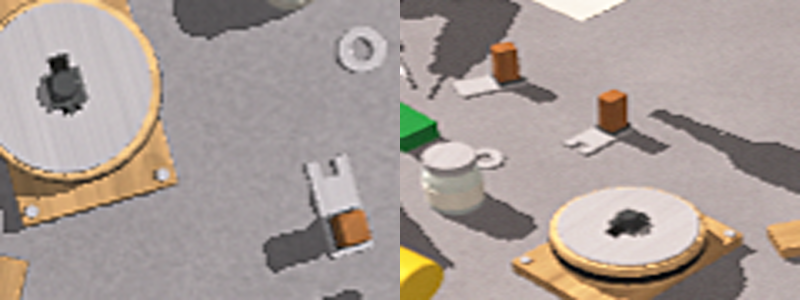

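The fork stands upright on the bench (crop px 345,205), the scraper looks undisturbed, the clip is still on the pin, and the gripper is clear. Handing in.

```bash
python3 -c "
from plant import bot
print(bot.close_job())"
```

```text
the job is handed in; nothing more can be done
None
```

The clip snapped onto the pin's groove and was held home for about 2 s at roughly 17 N (highest reading about 17.4 N, limit 22 N). The fork stands upright on the bench about 0.25 m from the turntable's centre, and I handed the job in at about 34 s.

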